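# Load, close and pin a clamshell print jig, and hold it clamped

### The arm

A 6-joint arm with a two-finger parallel gripper is mounted at the origin on the work surface. World frame = base frame: x ahead of the robot, y to its left, z up, the work surface at z = 0. Lengths are in m, angles in rad, forces in N, time in s.
With the tool pointing down it reaches from about 0.35 to 0.775 m from the base axis. Payload 5.5 kg.
Tool frame: the origin (TCP) lies at the very end of the fingers, on their centre line; the grasp point (between the pads) lies 19 mm behind it (grip_point_offset is the distance from the TCP to the grasp point, in m); z points along the fingers, y is the direction in which the jaws open and shut (so a half turn about z gives the same grasp; the last joint's range is limited). The gripper opens to 85 mm and grips with 20 to 120 N. Pads are 22 mm wide; open, the fingers measure 114 mm over their backs; the gripper's body (76 mm by 85 mm) begins 54 mm behind the grasp point. The pads swing forward as they close: fully open they stand 13 mm farther back than shut.
Start: joints at [-1.303, 0.313, 0.046, 1.304, 0, 1.431], TCP at [0.228, -0.528, 0.231] pointing down, gripper open.
Joint ranges: [-2.76, 2.76], [-0.86, 1.69], [-1.03, 1.26], [-2.2, 2.34], [-1.47, 1.5], [-3.14, 3.14]. Speed limits (rad/s): [2.57, 2.57, 3.14, 3.14, 3.14, 3.14].

### API

Orientations are given as a unit quaternion [w, x, y, z].
In Python, from workcell import * gives the robot as it stands.
- The arm moves only by the shell command python3 -m crank 'ROWS' [OPENING] [FORCE]. ROWS is a JSON object of lists of equal length, an entry for each row: "travel": the shift along the tool's x, y, z in units of 40 mm (1.0 is 40 mm), a list of three; "turn": the turn about the tool's z in rad. In form: {"travel": [[x, y, z], ...], "turn": [turn, ...]}. A call has 1 to 5 rows; each row is the pose to reach, as a shift and turn from the pose commanded when the call began, along the tool's axes at that moment; what a row does not reach only later rows make up. A row lasts 1/12 s, in which the tool goes at most 41.7 mm and 7.16 degrees, less where a joint would pass 70% of its speed; a pose out of reach is approached as far as the arm can. A call with a gripper value outside its range is refused whole. OPENING is the finger opening in mm, from 0 to 85.4, set as the call begins (- or left out, the last holds). The fingers move at their own pace and stop on an object; FORCE is the grip in N (left out, the last holds). Time passes only in rows, so rows that repeat a pose let the fingers close. It gives the time, the measured TCP pose, the force and the opening at its end, in the units of the state.
- get_state(): the state, without advancing time (a new reading comes with each control period).
- read_camera(name): name is "scene" or "top" or "wrist"; returns a dict with "image" (420x560x3 uint8, red, green, blue), "K" (3x3 intrinsics, pixels), "R" (3x3) and "t" (3): a world point X has camera coordinates R X + t. Camera axes: x right, y down, z forward; pixel columns grow to the right and rows downward; lengths in m; the calibration is good to about 2 mm. The wrist camera is an equidistant fisheye: a pixel r from the principal point sees the ray r / f radians off the axis. A picture is of the moment at which its call begins. There is no depth.
- hand_in(): hands the job in, once; it reports no verdict.
The state is a dict: "clock": time; "joint_pos": joint angles; "qvel": joint speeds; "tau": joint torques, N m; "tcp_pos": TCP position; "orientation": TCP orientation; "wrist_force": force on the tool from outside, world axes, zero at the start; "ft_torque": the same for the moment, N m; "finger_gap": finger opening in m.
Only numpy, scipy, OpenCV 4.12 (cv2) and the standard library are available. Lean on these libraries where they do the work, as an engineer would, in place of code of your own. Each camera call takes 0.05 s, during which the arm holds its last target. There are 200 camera calls.

### The job

The print jig is loaded with two white bag-tag blanks: while its blue masking frame is still open, slide the black tray fully home along its runners, then swing the frame down onto the blanks. Take the yellow-knobbed locking pin from the wooden stand, put it down through the hole in the frame's steel lug and into the hole in the jig base below, and push until its collar sits on the lug and the frame is fully shut. The frame's sprung feet lift it again if you let go, so finish still gripping the pin and pressing it down to keep the jig clamped shut; leave the red pin and everything else on the bench where they are.

Things in the scene. Friction and masses are not known exactly. Their poses are not given: they have to be found in the camera images.
- jig: Fixed print jig, aluminium plate x -150..110, y -66..106, top z 16 (mm). Origin on the bench; x along the runners, the way the tray goes in (away from the robot); y left, to the frame's hinge; z up. Dark runners x -90..110, inner walls y -53.5 and 53.5, lips over the tray's edges to z 28.5; end stop face x 100; steel pin block 44 x 36, 28 high, at x 20, y -84.
- tray_home (a point): Where the tray's origin is when the tray is fully home: jig x 20, y 0, z 16 mm. Axes as the jig's.
- base_hole (a point): Centre of the mouth of the hole in the pin block of the jig base: jig x 20, y -84, z 28 mm. Hole 12.5 mm wide, vertical, 28 mm deep, open to the bench. Axes as the jig's.
- jig_hinge (a point): Middle of the frame's hinge axis: jig x 20, y 78, z 34 mm; the axis runs along jig x, at mid thickness of the frame. Axes as the jig's.
- frame (a joint): Angle of the blue frame, rad: 0 shut and level, 1.57 upright. Shut it reaches from the hinge to jig -y: 8 mm thick (z 30..38), jig x -58..98, two windows, solid edge bar 108..140 mm from the hinge, steel lug out to 180. 0.35 kg. Stiff hinge (0.3 N m): stays where left, but on the blanks its sprung feet hold it 0.03..0.07 open; fully shut takes about 8 N down on the lug.
- frame_hole (a point): Centre of the top of the hole in the frame's lug, 162 mm from the hinge axis, on the frame's upper face (4 mm above its middle plane); the hole is 12.5 mm wide and 8 mm deep. It is 10 mm right above base_hole when the frame is shut. Axes turn with the frame; as the jig's when shut.
- frame_edge (a point): Point on the upper face of the frame in the middle of its edge bar, 124 mm from the hinge axis: a good place to push on. Axes turn with the frame.
- foot_a (a joint): How far the near sprung foot (8 mm rubber rod under the frame's edge bar, at jig x -18.5, y -38 when shut) is pushed up into the frame, m: 0 free, about 0.008 when the frame is shut on the blank. Spring 400 N/m with 1.2 N preload.
- foot_b (a joint): The same for the far sprung foot, at jig x 58.5, y -38 when shut.
- tray: Black tray 160 (x) x 104 (y) x 8 mm on the jig's runners, drawn out 45 to 80 mm towards the robot. Origin under the middle of its plate, axes as the jig's. At its front an orange upright grip plate, 10 mm thick (tray x -109..-99), 36 mm wide in y, top 36 mm above the tray's underside. 0.25 kg loaded; slides with a few newtons.
- blank_a: Nearer white bag-tag blank, 67 x 88 x 5 mm, lying loose in the tray's near recess; origin under its centre, at tray x -38.5.
- blank_b: Farther white bag-tag blank, same size, in the tray's far recess at tray x +38.5.
- pin_stand: Fixed wooden block 130 (x) x 46 (y) x 36 mm high with two holes 16 mm wide at its x -37.5 and +37.5; a pin hangs by its collar in each. Origin under its centre.
- pin: Locking pin, yellow knob, upright in one of the stand's holes. Origin in the middle of its collar's underside, z up. Below it a steel shank 10 mm across, 30 mm long, nose tapered over the last 8 mm; above it the collar, 27 mm across, 5 mm thick, then the knob, 20 mm across, z 5..41 mm. 0.07 kg.
- pin_tip (a point): Middle of the pin's nose, 30 mm below the underside of its collar.
- other_pin: The pin of another jig, red knob, same shape but with a 14 mm shank that does not fit; stays in the stand's other hole.
- ink_cyan: Blue ink bottle, 54 mm wide, 126 mm high; origin under its centre.
- ink_magenta: Magenta ink bottle, 54 mm wide, 126 mm high; origin under its centre.
- spray_bottle: White spray bottle with blue head, 72 mm wide, 195 mm high; origin under its centre.
- tape_roll: Clear tape roll lying flat, 96 mm wide, 24 mm high; origin under its centre.
- spare_blanks: Stack of spare blanks, 88 x 67 x 25 mm; origin under its centre.
- scraper: Small flat scraper, 200 mm long, lying on the bench; origin under its middle.
- mouse: Black computer mouse, 105 x 60 mm, 34 mm high; origin under its centre.
Things that resemble listed ones, but are neither listed nor needed, are in the scene too. Of the things shaped like the pin, the yellow one is meant. What is shaped like the tray but turquoise is not meant.

How it is judged:
By the outcome, as a careful person would: the job done as asked, in the order asked, and still so for the second after the job is handed in, while the arm keeps its last pose, push and grip.
It also fails if it takes over 59 s, if anything falls off the work surface, if the arm or the gripper's body presses on something with over 40 N, if the wrist force passes 120 N, or if a joint passes its speed limit or range.

## Working session

There is one attempt and no reset: what is moved stays moved. The work goes in short steps, Python scripts to look and compute and a shell command to move; the robot and the scene stay as the last step left them, time stands still between calls to the robot, and variables do not carry over. Pictures are saved under pics/ and viewed, about 8 in all and at most 12, crops included, and the job is handed in when it is done.

```bash
ls; mkdir -p pics
python3 - <<'E'
from workcell import *
import cv2,numpy as np
s=get_state();print({k:np.round(v,3).tolist() for k,v in s.items()})
for n in("scene","top"):
    c=read_camera(n);np.savez(f"pics/{n}0.npz",**c);cv2.imwrite(f"pics/{n}0.png",c["image"][:,:,::-1]);print(n,c["K"].round(1).tolist(),c["R"].round(3).tolist(),c["t"].round(3).tolist())
E
```

```text
pics
{'clock': 0.0, 'joint_pos': [-1.303, 0.314, 0.045, 1.304, -0.0, 1.431], 'qvel': [0.0, 0.002, 0.001, 0.001, -0.001, 0.001], 'tau': [0.001, -48.062, 29.854, 0.019, 0.0, 0.0], 'tcp_pos': [0.228, -0.527, 0.23], 'orientation': [-0.001, 0.979, 0.202, -0.0], 'wrist_force': [-0.187, 0.551, 0.567], 'ft_torque': [0.052, -0.028, -0.038], 'finger_gap': 0.086}
scene [[440.3, 0.0, 286.4], [0.0, 440.3, 207.6], [0.0, 0.0, 1.0]] [[-0.234, 0.972, -0.016], [0.701, 0.157, -0.696], [-0.674, -0.174, -0.718]] [0.132, -0.318, 1.562]
top [[409.1, 0.0, 273.3], [0.0, 409.1, 209.1], [0.0, 0.0, 1.0]] [[0.001, -1.0, -0.017], [-0.994, 0.001, -0.112], [0.112, 0.017, -0.994]] [-0.005, 0.504, 1.006]
```

View pics/top0.png

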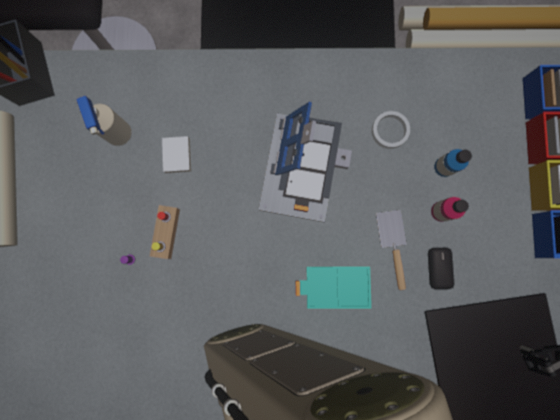

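View pics/scene0.png

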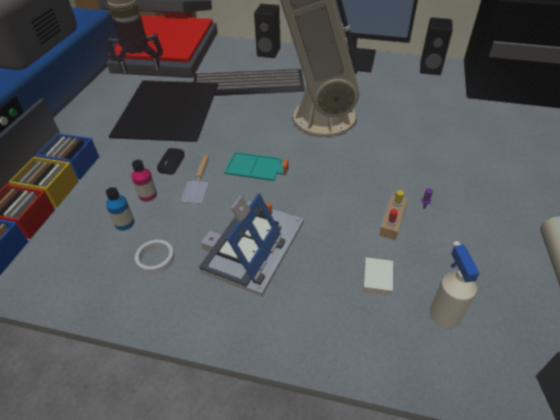

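Top: jig at about (300,165), its x axis pointing up and slightly right, frame open and roughly upright, orange grip at (301,208), pin block at (343,157). The stand is at (165,232). Pin-shaped things are yellow (157,246), red (162,216) and a purple one on the bench (126,259); the yellow one fits. The turquoise tray (335,287) is a decoy. I'll confirm these in one enlarged crop.

```bash
cat > h.py <<'E'
import numpy as np,cv2
from workcell import *
def ray(c,u,v):
    K,R,t=c["K"],c["R"],c["t"]
    d=R.T@np.linalg.solve(K,[u,v,1.]);return -R.T@t,d
def onz(c,u,v,z):
    o,d=ray(c,u,v);return o+d*(z-o[2])/d[2]
def proj(c,X):
    p=c["K"]@(c["R"]@np.asarray(X)+c["t"]);return p[:2]/p[2]
def tri(*rs):
    A=0;b=0
    for o,d in rs:
        d=d/np.linalg.norm(d);P=np.eye(3)-np.outer(d,d);A=A+P;b=b+P@o
    return np.linalg.solve(A,b)
def blobs(img,lo,hi,amin=8):
    m=cv2.inRange(cv2.cvtColor(img,cv2.COLOR_RGB2HSV),np.array(lo),np.array(hi))
    n,_,st,ce=cv2.connectedComponentsWithStats(m)
    return [(ce[i].round(1).tolist(),st[i].tolist()) for i in range(1,n) if st[i][4]>=amin]
E
python3 - <<'E'
from h import *
for n in("scene","top"):
    c=np.load(f"pics/{n}0.npz");im=c["image"]
    print(n,"yellow",[b for b in blobs(im,(22,120,90),(34,255,255)) if 150<b[0][0]<420])
    print("red",[b for b in blobs(im,(0,150,90),(6,255,255)) if 100<b[0][0]<420])
    print("orange",[b for b in blobs(im,(7,150,120),(18,255,255)) if 100<b[0][0]<420])
    print("blue",[b for b in blobs(im,(105,120,50),(120,255,255),30) if 200<b[0][0]<420])
    a=cv2.resize(im[90:275,110:370] if n=="top" else im[180:300,190:440],None,fx=3,fy=3,interpolation=cv2.INTER_CUBIC)
    cv2.imwrite(f"pics/{n}crop.png",a[:,:,::-1])
E
```

```text
scene yellow [([398.9, 195.8], [396, 191, 8, 12, 61])]
red [([175.8, 34.2], [141, 15, 71, 46, 2083]), ([152.0, 45.4], [147, 41, 10, 11, 52]), ([117.6, 48.9], [115, 44, 7, 11, 56]), ([138.6, 55.1], [126, 51, 25, 8, 123]), ([393.4, 211.9], [391, 209, 6, 8, 34])]
orange [([285.2, 162.9], [284, 160, 4, 7, 17]), ([268.5, 205.0], [267, 204, 4, 3, 10])]
blue [([254.0, 237.1], [227, 194, 51, 84, 1122])]
top yellow [([155.8, 246.0], [152, 243, 9, 7, 54])]
red [([161.2, 215.3], [158, 212, 8, 7, 44])]
orange [([296.9, 287.3], [296, 282, 2, 13, 15])]
blue [([306.7, 112.6], [302, 102, 9, 23, 90]), ([289.6, 125.2], [286, 110, 14, 30, 102]), ([299.4, 155.8], [297, 144, 6, 24, 68]), ([283.7, 156.5], [281, 146, 7, 22, 73])]
```

View pics/topcrop.png

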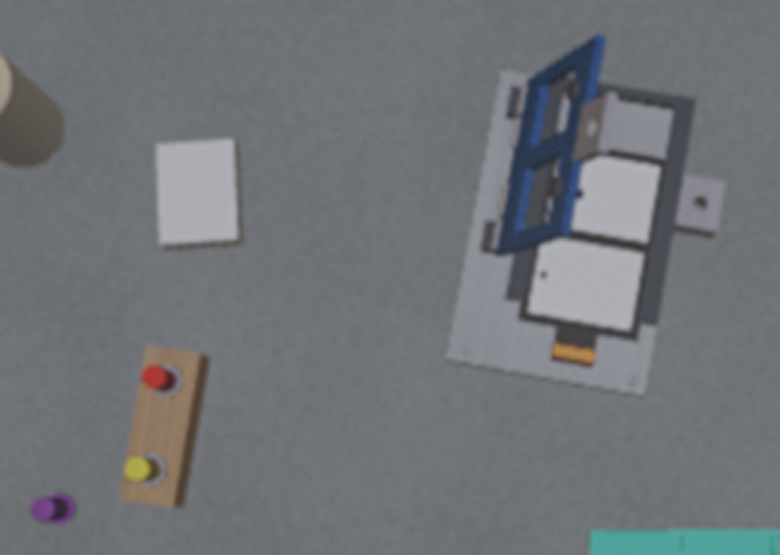

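View pics/scenecrop.png

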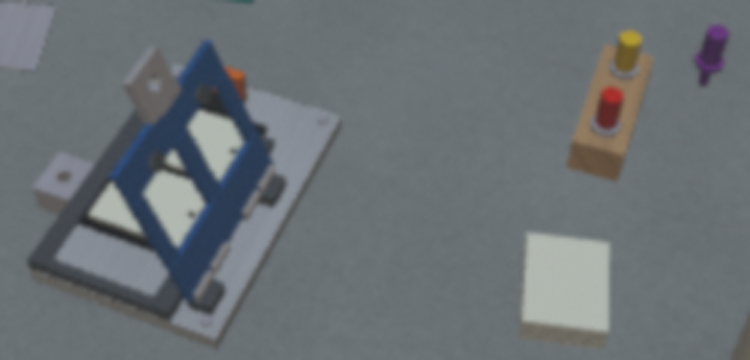

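The crop confirms it: yellow pin in the stand's near hole (crop 138,468) and red in the far one. Jig plate corners are at crop (447,358), (643,393), (503,72), the base hole at (700,203), the grip plate top at (574,352) and the lug hole at (592,128).

```bash
cat >> h.py <<'E'
def fit(P,Q):  # 2D rigid P(jig)->Q(world)
    P=np.array(P);Q=np.array(Q);a=P-P.mean(0);b=Q-Q.mean(0)
    th=np.arctan2((a[:,0]*b[:,1]-a[:,1]*b[:,0]).sum(),(a*b).sum())
    R=np.array([[np.cos(th),-np.sin(th)],[np.sin(th),np.cos(th)]]);t=Q.mean(0)-R@P.mean(0);return th,t,(P@R.T+t-Q)
E
python3 - <<'E'
from h import *
T=np.load("pics/top0.npz");S=np.load("pics/scene0.npz")
t=lambda x,y:(110+(x+.5)/3-.5,90+(y+.5)/3-.5)
s=lambda x,y:(190+(x+.5)/3-.5,180+(y+.5)/3-.5)
P=[];Q=[]
for c,f,px,z,j in [(T,t,(447,358),.014,(-.15,.106)),(T,t,(643,393),.014,(-.15,-.066)),(T,t,(503,72),.016,(.11,.106)),(T,t,(700,203),.028,(.02,-.084)),
  (S,s,(64,176),.028,(.02,-.084)),(S,s,(341,122),.016,(-.15,.106)),(S,s,(216,344),.016,(.11,.106)) ]:
    P.append(j);Q.append(onz(c,*f(*px),z)[:2])
th,o,res=fit(P,Q);print("jig",th,o,(res*1e3).round(1).tolist())
R=np.array([[np.cos(th),-np.sin(th)],[np.sin(th),np.cos(th)]])
J=lambda w:R.T@(np.array(w)[:2]-o)
g=onz(T,*t(574,351),.052);print("grip plate",g,"jig",J(g))
l=tri(ray(T,*t(592,128)),ray(S,*s(154,86)));print("lug hole",l,"jig",J(l))
print("frame ang",np.arctan2(l[2]-.034,.078-J(l)[1]))
for n,tp,sp in(("yel",(138,468),(628,52)),("red",(156,377),(609,107))):
    k=tri(ray(T,*t(*tp)),ray(S,*s(*sp)));print(n,k, onz(T,*t(*tp),.077))
for x,y in((147,347),(206,355),(121,497),(182,506)): print("stand",onz(T,*t(x,y),.036))
E
```

```text
jig -0.18873175909415163 [ 0.63448637 -0.09775544] [[0.6, 2.0], [-1.6, -0.1], [4.3, 1.1], [0.7, -0.6], [1.6, -0.0], [-4.2, -0.1], [-1.4, -2.3]]
grip plate [ 0.50781774 -0.07405867  0.052     ] jig [-0.1288652  -0.00048874]
lug hole [ 0.65618705 -0.08152282  0.18305747] jig [0.01826988 0.02001572]
frame ang 1.1998031261862114
yel [0.41165613 0.27867102 0.06230735] [0.41108919 0.27558383 0.077     ]
red [0.48551583 0.26635926 0.06372054] [0.48407021 0.26346744 0.077     ]
stand [0.51342212 0.28385379 0.036     ]
stand [0.50660795 0.23384917 0.036     ]
stand [0.38804749 0.30144011 0.036     ]
stand [0.38069461 0.25038577 0.036     ]
```

```bash
cat >> h.py <<'E'
TH=-0.1887;O=np.array([.6345,-.0978])
Rj=np.array([[np.cos(TH),-np.sin(TH)],[np.sin(TH),np.cos(TH)]])
def W(x,y): return Rj@np.array([x,y])+O
def psi(q): w,x,y,z=q; return np.arctan2(2*(x*y+w*z),1-2*(y*y+z*z))
def go(xy,z,p=None):
    s=get_state();a=psi(s["orientation"]);d=np.array([*xy,z])-s["tcp_pos"]
    tx=np.array([np.cos(a),np.sin(a),0]);ty=np.array([np.sin(a),-np.cos(a),0])
    t=0 if p is None else -((p-a+np.pi)%(2*np.pi)-np.pi)
    print("travel",(np.array([d@tx,d@ty,-d[2]])/.04).round(3).tolist(),"turn",round(t,3),"psi",round(a,3),"jig",((Rj.T@(s["tcp_pos"][:2]-O))*1e3).round(1),"z",(s["tcp_pos"][2]*1e3).round(1),"F",s["wrist_force"].round(1),"gap",round(float(s["finger_gap"]),4),"t",round(float(s["clock"]),2))
PS=1.382
E
python3 -c "
from h import *
go(W(-.19,-.005),.2,PS)"
python3 -m crank '{"travel":[[1,-0.85,0],[2,-1.7,0],[3,-2.5,0],[3.8,-3.3,0],[4.5,-4,0.2]],"turn":[-0.12,-0.24,-0.36,-0.48,-0.6]}' 50 40
python3 -c "
from h import *
go(W(-.19,-.005),.15,PS)"
```

```text
travel [9.591, -8.393, 0.762] turn -0.974 psi 0.408 jig [-318.8 -498.3] z 230.5 F [ 0.4 -1.1  0.5] gap 0.085 t 0.1
clock: 0.52
tcp_pos: [0.3177, -0.3384, 0.227]
orientation: [0.0, 0.874, 0.485, 0.0]
wrist_force: [0.8, 0.3, 0.2]
finger_gap: 0.0501
travel [7.466, -0.848, 1.925] turn -0.369 psi 1.013 jig [-266.1 -295.8] z 227.0 F [0.8 0.3 0.2] gap 0.0501 t 0.52
```

```bash
python3 -m crank '{"travel":[[1,-0.1,0],[2,-0.2,0],[3,-0.35,0],[4,-0.45,0.2],[5,-0.57,0.4]],"turn":[-0.12,-0.24,-0.369,-0.369,-0.369]}' 
python3 -c "
from h import *
go(W(-.19,-.005),.1,PS)"
```

```text
clock: 0.93
tcp_pos: [0.4052, -0.1569, 0.2109]
orientation: [0.001, 0.772, 0.635, 0.0]
wrist_force: [0.9, -0.5, 0.2]
finger_gap: 0.05
travel [2.405, 0.592, 2.774] turn -0.005 psi 1.377 jig [-214.2 -101.1] z 210.9 F [ 0.9 -0.5  0.2] gap 0.05 t 0.93
```

```bash
python3 -m crank '{"travel":[[0.9,0.2,0.3],[1.7,0.4,0.8],[2.4,0.59,1.5],[2.4,0.59,2.2],[2.4,0.59,2.77]],"turn":[0,0,0,0,0]}' 
python3 -c "
from h import *
go(W(-.19,-.005),.027,PS)
c=read_camera('wrist');cv2.imwrite('pics/w1.png',c['image'][:,:,::-1])"
```

```text
clock: 1.35
tcp_pos: [0.4459, -0.0668, 0.0981]
orientation: [-0.0, 0.771, 0.637, -0.0]
wrist_force: [0.1, -0.5, -0.4]
finger_gap: 0.0501
travel [-0.001, 0.025, 1.779] turn -0.001 psi 1.381 jig [-191.   -5.] z 98.1 F [ 0.1 -0.5 -0.4] gap 0.0501 t 1.35
```

View pics/w1.png

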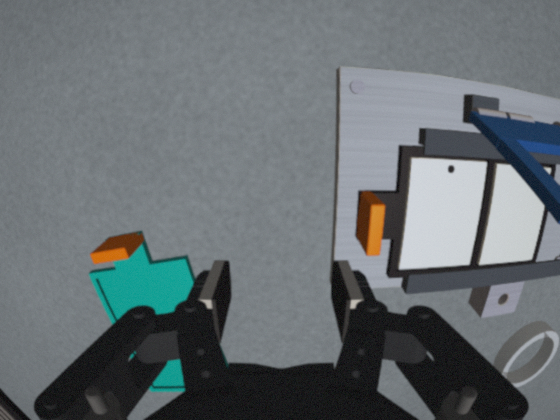

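The wrist view shows the right-hand finger just short of the orange grip (370,225), with the jaws parallel to the runners. Next I go down and push.

```bash
python3 -m crank '{"travel":[[0,0,0.8],[0,0,1.5],[0,0,1.78],[0,0.2,1.78],[0,0.4,1.78]],"turn":[0,0,0,0,0]}' 
python3 -m crank '{"travel":[[0,0.2,0],[0,0.4,0],[0,0.6,0],[0,0.8,0],[0,0.95,0]],"turn":[0,0,0,0,0]}' 
python3 -c "
from h import *
go(W(-.1285,-.005),.027,PS)
c=read_camera('wrist');cv2.imwrite('pics/w2.png',c['image'][:,:,::-1]);np.savez('pics/w2.npz',**c)"
```

```text
clock: 1.82
tcp_pos: [0.4619, -0.0722, 0.029]
orientation: [-0.001, 0.772, 0.635, -0.0]
wrist_force: [1.6, -0.6, 0.7]
finger_gap: 0.0502
clock: 2.23
tcp_pos: [0.5005, -0.0798, 0.0295]
orientation: [0.0, 0.772, 0.635, 0.0]
wrist_force: [-2.7, 0.5, 2.3]
finger_gap: 0.05
travel [0.061, 0.161, 0.063] turn -0.005 psi 1.377 jig [-135.    -7.4] z 29.5 F [-2.7  0.5  2.3] gap 0.05 t 2.23
```

View pics/w2.png

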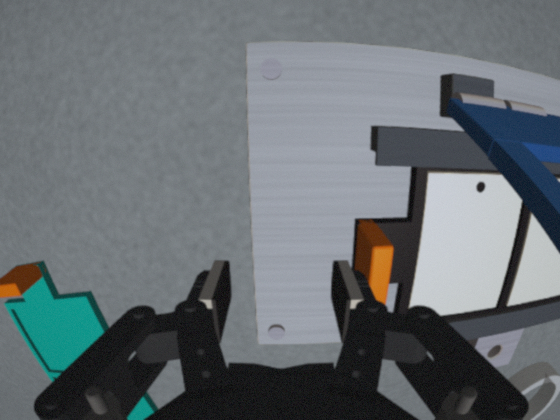

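The finger is on the grip plate (360,270) and the tray is sliding at about 3 N. I continue in small steps until it hits the stop.

```bash
python3 -m crank '{"travel":[[0,0.05,0],[0,0.1,0],[0,0.15,0],[0,0.2,0],[0,0.2,0]],"turn":[0,0,0,0,0]}' 
python3 -m crank '{"travel":[[0,0.04,0],[0,0.08,0],[0,0.12,0],[0,0.12,0]],"turn":[0,0,0,0]}' 
python3 -c "
from h import *
go(W(-.1285,-.005),.027,PS)"
```

```text
clock: 2.7
tcp_pos: [0.507, -0.0808, 0.0287]
orientation: [-0.0, 0.772, 0.635, -0.0]
wrist_force: [-2.5, -0.0, 1.7]
finger_gap: 0.05
clock: 3.03
tcp_pos: [0.5072, -0.0808, 0.0283]
orientation: [-0.003, 0.772, 0.635, -0.003]
wrist_force: [-13.4, 1.5, 11.6]
finger_gap: 0.05
travel [0.055, -0.006, 0.033] turn -0.005 psi 1.377 jig [-128.3   -7.2] z 28.3 F [-13.4   1.5  11.6] gap 0.05 t 3.03
```

```bash
python3 -m crank '{"travel":[[0,-0.4,0],[0,-0.8,-0.2],[0,-0.8,-1.2],[0,-0.8,-2.2],[0,-0.8,-3.2]],"turn":[0,0,0,0,0]}' 0 
python3 -m crank '{"travel":[[0,0,-1],[0,0,-2],[0.3,0.3,-2.4],[1,1,-2.5],[1.7,1.7,-2.5]],"turn":[0,0,0,0,0]}' 
python3 -c "
from h import *
go(W(.02,.085),.25,PS)
c=read_camera('scene');np.savez('pics/s3.npz',**c);c2=read_camera('top');np.savez('pics/t3.npz',**c2)
cv2.imwrite('pics/s3.png',cv2.resize(c['image'][160:300,190:380],None,fx=4,fy=4)[:,:,::-1])"
```

```text
clock: 3.45
tcp_pos: [0.48, -0.0755, 0.158]
orientation: [-0.0, 0.772, 0.635, -0.0]
wrist_force: [0.8, -0.6, 0.0]
finger_gap: -0.0002
clock: 3.87
tcp_pos: [0.5629, -0.0224, 0.2606]
orientation: [0.003, 0.773, 0.634, 0.003]
wrist_force: [0.8, -0.6, -0.5]
finger_gap: 0.0
travel [0.63, 2.608, 0.264] turn -0.008 psi 1.374 jig [-84.5  60.6] z 260.6 F [ 0.8 -0.6 -0.5] gap 0.0 t 3.87
```

View pics/s3.png

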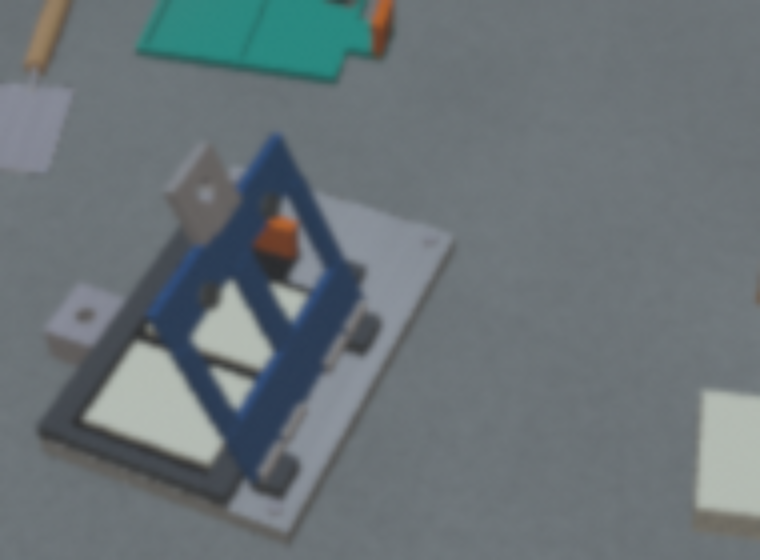

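The tray is against its end stop with both blanks seated (far edge at about (130,460)), and the frame is undisturbed. Next I go behind the frame.

```bash
python3 -m crank '{"travel":[[0.4,0.9,0.1],[0.63,1.8,0.26],[0.63,2.6,0.26],[0.63,2.6,1.26],[0.63,2.6,2.2]],"turn":[0,0,0,0,0]}' 
python3 -c "
from h import *
go(W(.02,.075),.163,PS)
for th in (1.25,1.1,.9,.7,.5,.3,.1,0): print(th,'corner centre y,z',round((.078-.124*np.cos(th)+.004*np.sin(th)+.011)*1e3),round((.034+.124*np.sin(th)+.004*np.cos(th))*1e3))"
```

```text
clock: 4.38
tcp_pos: [0.6733, -0.0184, 0.1705]
orientation: [0.004, 0.772, 0.635, 0.004]
wrist_force: [0.2, -0.2, -1.1]
finger_gap: -0.0001
travel [-0.256, -0.079, 0.189] turn -0.005 psi 1.377 jig [23.2 85.2] z 170.5 F [ 0.2 -0.2 -1.1] gap -0.0001 t 4.38
1.25 corner centre y,z 54 153
1.1 corner centre y,z 36 146
0.9 corner centre y,z 15 134
0.7 corner centre y,z -3 117
0.5 corner centre y,z -18 97
0.3 corner centre y,z -28 74
0.1 corner centre y,z -34 50
0 corner centre y,z -35 38
```

```bash
python3 -m crank '{"travel":[[-0.4,0,0.2],[-0.78,0,0.43],[-1.0,0,0.52],[-1.22,0,0.6],[-1.48,0,0.76]],"turn":[0,0,0,0,0]}' 
python3 -m crank '{"travel":[[-0.27,0,0.15],[-0.5,0,0.36],[-0.72,0,0.57],[-0.9,0,0.8],[-1.09,0,1.07]],"turn":[0,0,0,0,0]}' 
python3 -c "
from h import *
go(W(.02,-.028),.074,PS)"
```

```text
clock: 4.8
tcp_pos: [0.6566, -0.0768, 0.141]
orientation: [0.002, 0.772, 0.635, 0.001]
wrist_force: [-1.6, -0.1, 2.7]
finger_gap: 0.0001
clock: 5.22
tcp_pos: [0.6475, -0.1193, 0.0952]
orientation: [0.001, 0.772, 0.635, 0.0]
wrist_force: [0.2, 0.0, 0.1]
finger_gap: 0.0
travel [-0.232, 0.082, 0.529] turn -0.005 psi 1.377 jig [ 16.8 -18.7] z 95.2 F [0.2 0.  0.1] gap 0.0 t 5.22
```

```bash
python3 -m crank '{"travel":[[-0.13,0,0.28],[-0.23,0,0.53],[-0.32,0,0.85],[-0.39,0,1.13],[-0.39,0,1.2]],"turn":[0,0,0,0,0]}' 
python3 -c "
from h import *
go(W(.02,-.035),.036,PS)"
```

```text
clock: 5.63
tcp_pos: [0.643, -0.1339, 0.0449]
orientation: [-0.001, 0.772, 0.635, -0.001]
wrist_force: [-1.7, -1.3, 4.1]
finger_gap: -0.0001
travel [-0.027, 0.122, 0.222] turn -0.006 psi 1.376 jig [ 15.1 -33.9] z 44.9 F [-1.7 -1.3  4.1] gap -0.0001 t 5.63
```

The frame is resting on its feet (θ about 0.055). I leave it there and fetch the pin.

```bash
python3 -m crank '{"travel":[[0,0,-1],[0,0,-2],[0.3,-0.5,-2.9],[1.1,-1,-3.2],[2,-1.5,-3.2]],"turn":[0,0,0,0,0]}' 50 
python3 -c "
from h import *
c=read_camera('scene');np.savez('pics/s4.npz',**c)
go((.411,.275),.15,PS)"
```

```text
clock: 6.05
tcp_pos: [0.6032, -0.0445, 0.1805]
orientation: [0.003, 0.773, 0.634, 0.003]
wrist_force: [1.8, 0.7, -0.7]
finger_gap: 0.0504
travel [6.748, -6.077, 0.715] turn -0.001 psi 1.381 jig [-46.7  54. ] z 178.6 F [-3.9  4.9 -0.6] gap 0.0499 t 6.1
```

```bash
python3 -m crank '{"travel":[[0.75,-0.65,0],[1.45,-1.3,0],[2.15,-1.95,0],[2.85,-2.6,0],[3.55,-3.2,0]],"turn":[0,0,0,0,0]}' 
python3 -m crank '{"travel":[[0.75,-0.65,0],[1.45,-1.3,0],[2.15,-1.95,0],[2.65,-2.4,0],[2.9,-2.65,0.2]],"turn":[0,0,0,0,0]}' 
python3 -m crank '{"travel":[[0,0,0],[0,0,0]],"turn":[0,0]}'
python3 - <<'E'
from h import *
go((.411,.275),.15,PS)
c=read_camera('wrist');np.savez('pics/w5.npz',**c);cv2.imwrite('pics/w5.png',c['image'][:,:,::-1])
print(c["K"].round(1).tolist(),c["R"].round(3).tolist(),(-c["R"].T@c["t"]).round(4))
print("yel",blobs(c['image'],(22,120,60),(34,255,255)))
E
```

```text
clock: 6.52
tcp_pos: [0.501, 0.122, 0.1754]
orientation: [-0.0, 0.772, 0.635, -0.0]
wrist_force: [-0.5, 1.0, 0.3]
finger_gap: 0.0499
clock: 6.93
tcp_pos: [0.4196, 0.2577, 0.1687]
orientation: [-0.0, 0.771, 0.637, 0.001]
wrist_force: [0.1, 0.1, -0.8]
finger_gap: 0.05
clock: 7.1
tcp_pos: [0.4201, 0.2553, 0.1672]
orientation: [0.0, 0.771, 0.636, -0.001]
wrist_force: [-0.8, -0.5, -0.0]
finger_gap: 0.0497
travel [0.441, -0.317, 0.43] turn -0.003 psi 1.379 jig [-276.8  306.6] z 167.2 F [-0.8 -0.5 -0. ] gap 0.0497 t 7.1
[[325.2, 0.0, 280.7], [0.0, 325.2, 210.6], [0.0, 0.0, 1.0]] [[0.982, -0.189, -0.001], [-0.18, -0.933, 0.313], [-0.06, -0.307, -0.95]] [0.4362 0.3335 0.3095]
yel [([263.2, 186.6], [250, 170, 26, 33, 669])]
```

View pics/w5.png

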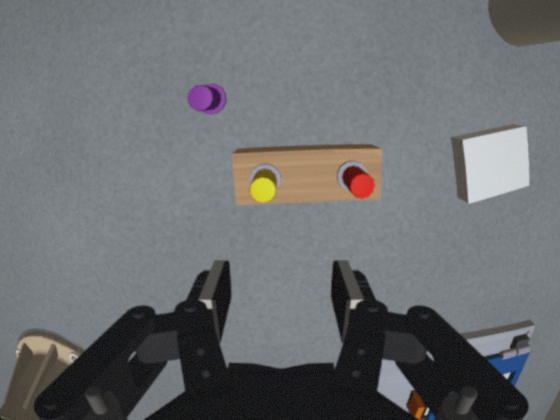

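The wrist view shows the yellow knob top at (263,189) and its collar at (266,178) in the stand's near hole, with red at (362,184). I cast both yellow points onto their heights, and the jig's base and lug holes from the stored scene image.

```bash
cat >> h.py <<'E'
def fray(c,u,v):
    K=c["K"];a=np.array([u-K[0,2],v-K[1,2]]);r=np.linalg.norm(a);t=r/K[0,0]
    d=np.array([*(a/max(r,1e-9)*np.sin(t)),np.cos(t)]);return -c["R"].T@c["t"],c["R"].T@d
def fonz(c,u,v,z):
    o,d=fray(c,u,v);return o+d*(z-o[2])/d[2]
def fproj(c,X):
    p=c["R"]@np.asarray(X)+c["t"];t=np.arctan2(np.hypot(p[0],p[1]),p[2]);return c["K"][:2,2]+c["K"][0,0]*t*p[:2]/np.hypot(p[0],p[1])
E
python3 - <<'E'
from h import *
c=np.load('pics/w5.npz')
print(fonz(c,263,189.5,.077),fonz(c,266,178,.041),"red",fonz(c,362,185,.077))
for q in((233,150),(382,146),(381,200),(235,205)):print(fonz(c,*q,.036))
s=np.load('pics/s4.npz');a=cv2.resize(s['image'][180:300,190:330],None,fx=5,fy=5,interpolation=cv2.INTER_CUBIC);cv2.imwrite('pics/s4.png',a[:,:,::-1])
go(fonz(c,263,189.5,.077)[:2],.13,PS)
E
```

```text
[0.41182734 0.27688615 0.077     ] [0.41259126 0.27747197 0.041     ] red [0.48530251 0.26660517 0.077     ]
[0.38946172 0.3059165  0.036     ]
[0.51654992 0.28637102 0.036     ]
[0.51000918 0.23775989 0.036     ]
[0.38018528 0.25783023 0.036     ]
travel [0.5, -0.33, 0.937] turn -0.004 psi 1.378 jig [-275.9  306.2] z 167.5 F [-0.5 -0.5 -0.3] gap 0.0502 t 7.15
```

View pics/s4.png

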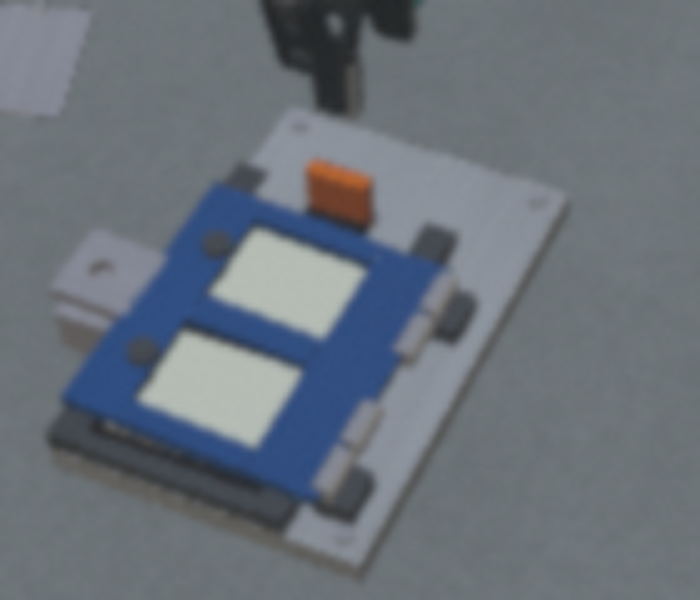

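The frame lies on the blanks with its lug over the pin block (hole at crop (100,268)). Now I grasp the pin.

```bash
python3 -m crank '{"travel":[[0.3,-0.2,0.3],[0.5,-0.33,1],[0.5,-0.33,1.6],[0.5,-0.33,2.1],[0.5,-0.33,2.1]],"turn":[0,0,0,0,0]}' 
python3 -c "
from h import *
go((.412,.277),.043,PS)"
```

```text
clock: 7.57
tcp_pos: [0.4101, 0.2748, 0.0801]
orientation: [-0.001, 0.773, 0.635, -0.003]
wrist_force: [-1.2, 0.1, -0.5]
finger_gap: 0.0502
travel [0.063, 0.036, 0.926] turn -0.007 psi 1.375 jig [-290.3  323.9] z 80.1 F [-1.2  0.1 -0.5] gap 0.0502 t 7.57
```

```bash
python3 -m crank '{"travel":[[0.06,0.04,0.3],[0.06,0.04,0.6],[0.06,0.04,0.93],[0.06,0.04,0.93]],"turn":[0,0,0,0]}' 
python3 -m crank '{"travel":[[0,0,0],[0,0,0],[0,0,0],[0,0,0],[0,0,0]],"turn":[0,0,0,0,0]}' 15 70
python3 -c "
from h import *
go((.412,.277),.043,PS)"
```

```text
clock: 7.9
tcp_pos: [0.4139, 0.2777, 0.0456]
orientation: [-0.0, 0.773, 0.635, -0.001]
wrist_force: [0.2, -0.1, -0.6]
finger_gap: 0.0499
clock: 8.32
tcp_pos: [0.4144, 0.2792, 0.0479]
orientation: [0.0, 0.772, 0.635, 0.001]
wrist_force: [-3.4, -0.1, 5.1]
finger_gap: 0.0182
travel [-0.065, -0.048, 0.122] turn -0.005 psi 1.377 jig [-286.9  329. ] z 47.9 F [-3.4 -0.1  5.1] gap 0.0182 t 8.32
```

```bash
python3 -m crank '{"travel":[[0,0,-0.4],[0,0,-0.9],[0,0,-1.6],[0,0,-2.2],[0,0,-2.2]],"turn":[0,0,0,0,0]}'
python3 - <<'E'
from h import *
go((.412,.277),.043,PS)
c=read_camera('wrist');np.savez('pics/w6.npz',**c);t=read_camera('scene');np.savez('pics/s6.npz',**t)
s=get_state();p=fproj(c,s["tcp_pos"]);print("tcp px",p,blobs(c['image'],(22,120,60),(34,255,255)))
a=cv2.resize(c['image'][190:390,180:380],None,fx=2.5,fy=2.5);b=cv2.resize(t['image'][140:260,320:440],(500,500))
cv2.imwrite('pics/x6.png',cv2.resize(np.hstack([a,b]),(800,400))[:,:,::-1])
E
```

```text
clock: 8.73
tcp_pos: [0.4172, 0.2804, 0.14]
orientation: [0.001, 0.772, 0.635, 0.004]
wrist_force: [1.2, 1.1, -0.1]
finger_gap: 0.0181
travel [-0.109, -0.111, 2.425] turn -0.005 psi 1.377 jig [-284.4  330.7] z 140.0 F [ 1.2  1.1 -0.1] gap 0.0181 t 8.73
tcp px [275.31874297 271.88007304] [([280.8, 294.5], [259, 258, 45, 71, 2590])]
```

View pics/x6.png

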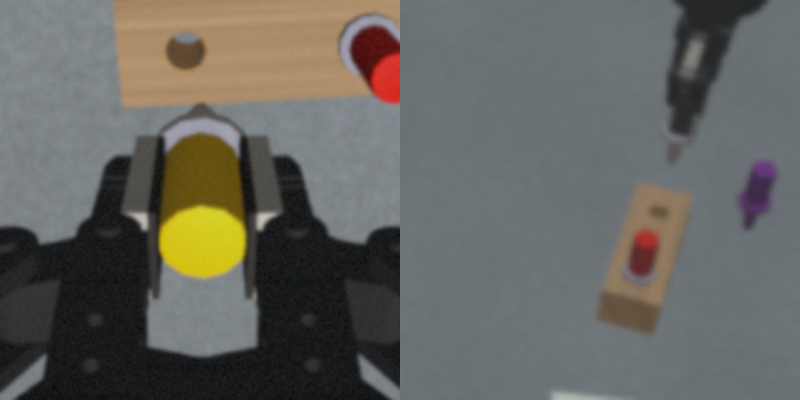

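The pin is gripped upright and clear of the stand; red is still in place. Now I measure the pin relative to the TCP and get the base hole and lug hole positions.

Run:
```python
from h import *
c=np.load('pics/w6.npz');s=get_state();T=s["tcp_pos"];a=psi(s["orientation"])
tx=np.array([np.cos(a),np.sin(a),0]);ty=np.array([np.sin(a),-np.cos(a),0])
for off in(.010,.012,.014):
    zc=T[2]-off
    for n,q,z in(("top",(281.5,311),zc+.041),("tip",(281.5,242),zc-.030)):
        d=fonz(c,*q,z)-T;print(off,n,"tool x,y mm",(d@tx*1e3).round(1),(d@ty*1e3).round(1))
print(T,s["wrist_force"].round(1))
S=np.load('pics/s4.npz');q=(190+100.5/5-.5,180+268.5/5-.5)
for z in(.038,.046):print("lug hole",z,onz(S,*q,z))
print("base",W(.02,-.084))
go(W(.02,-.084),.14,PS)
```

```text
0.01 top tool x,y mm -2.5 2.9
0.01 tip tool x,y mm -0.6 3.6
0.012 top tool x,y mm -4.0 2.9
0.012 tip tool x,y mm -1.5 3.6
0.014 top tool x,y mm -5.4 2.9
0.014 tip tool x,y mm -2.3 3.6
[0.41511907 0.27946757 0.1359469 ] [-0.6 -0.7 -0.9]
lug hole 0.038 [ 0.62881462 -0.18931717  0.038     ]
lug hole 0.046 [ 0.63508796 -0.18577981  0.046     ]
base [ 0.63838808 -0.18406055]
travel [-10.295, 7.711, -0.101] turn -0.005 psi 1.377 jig [-286.3  329.4] z 135.9 F [-0.6 -0.7 -0.9] gap 0.0183 t 8.83
```

```bash
python3 -m crank '{"travel":[[-0.7,0.55,-0.1],[-1.45,1.1,-0.1],[-2.2,1.65,-0.1],[-2.95,2.2,-0.1],[-3.7,2.75,-0.1]],"turn":[0,0,0,0,0]}'
python3 -m crank '{"travel":[[-0.75,0.55,0],[-1.5,1.1,0],[-2.25,1.65,0],[-3,2.2,0],[-3.7,2.75,0]],"turn":[0,0,0,0,0]}'
python3 -m crank '{"travel":[[-0.75,0.55,0],[-1.5,1.1,0],[-2.1,1.6,0],[-2.6,2.0,0],[-2.9,2.2,0]],"turn":[0,0,0,0,0]}'
python3 -m crank '{"travel":[[0,0,0],[0,0,0],[0,0,0]],"turn":[0,0,0]}'
python3 - <<'E'
from h import *
go(W(.02,-.084),.14,PS)
c=read_camera('wrist');np.savez('pics/w7.npz',**c)
print((-c["R"].T@c["t"]).round(4),get_state()["tcp_pos"])
print("yel",blobs(c['image'],(22,120,60),(34,255,255)))
cv2.imwrite('pics/w7.png',cv2.resize(c['image'][160:340,170:410],None,fx=3.3,fy=3.3,interpolation=cv2.INTER_CUBIC)[:,:,::-1])
E
```

```text
clock: 9.25
tcp_pos: [0.4928, 0.111, 0.1371]
orientation: [-0.001, 0.772, 0.636, -0.001]
wrist_force: [0.5, 0.8, -0.7]
finger_gap: 0.0186
clock: 9.67
tcp_pos: [0.5723, -0.0558, 0.1369]
orientation: [-0.001, 0.772, 0.635, -0.001]
wrist_force: [0.5, 1.3, -0.5]
finger_gap: 0.0183
clock: 10.08
tcp_pos: [0.6371, -0.1877, 0.1361]
orientation: [-0.0, 0.773, 0.634, -0.001]
wrist_force: [0.2, 0.3, -1.1]
finger_gap: 0.018
clock: 10.33
tcp_pos: [0.6356, -0.1837, 0.1372]
orientation: [-0.001, 0.772, 0.635, -0.001]
wrist_force: [0.1, 0.8, -0.1]
finger_gap: 0.0181
travel [0.005, 0.069, -0.071] turn -0.005 psi 1.377 jig [ 17.2 -84.2] z 137.2 F [ 0.1  0.8 -0.1] gap 0.0181 t 10.33
[ 0.6521 -0.1058  0.2796] [ 0.63576608 -0.18338133  0.13759186]
yel [([280.7, 294.3], [259, 258, 45, 71, 2591])]
```

View pics/w7.png

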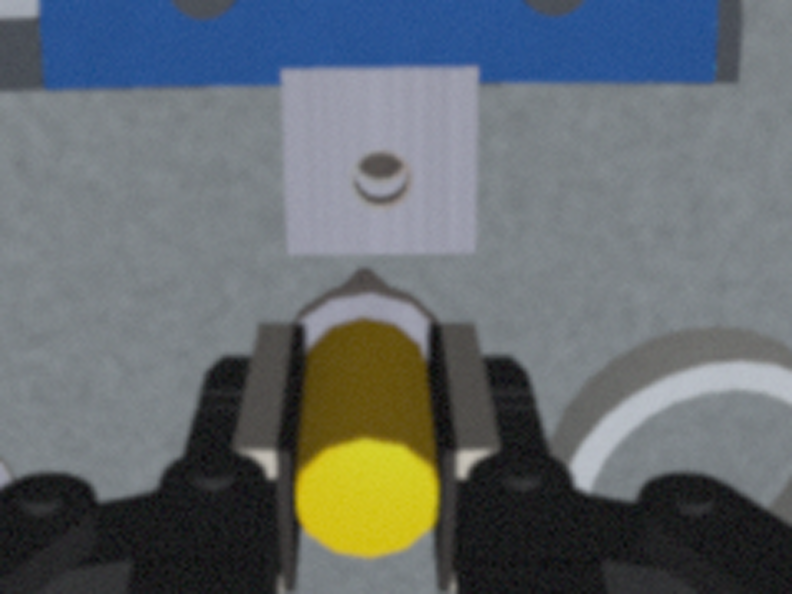

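The lug hole is at crop (381,177) and the pin nose apex at (365,270); the lug looks square to the tool. I compute the offset from these two rays in the same camera.

Run:
```python
from h import *
c=np.load('pics/w7.npz');a=PS
tx=np.array([np.cos(a),np.sin(a),0]);ty=np.array([np.sin(a),-np.cos(a),0])
f=lambda x,y:(170+(x+.5)/3.3-.5,160+(y+.5)/3.3-.5)
cz=(-c["R"].T@c["t"])[2]
for lug in(.044,.048):
  for off in(.009,.012):
    h=fonz(c,*f(381,177),lug);t=fonz(c,*f(365,273),cz-.142-off-.03);k=fonz(c,*f(368,497),cz-.142-off+.041)
    print(lug,off,"hole",h[:2].round(4),"hole-tip tool xy mm",((h-t)@tx*1e3).round(1),((h-t)@ty*1e3).round(1),"hole-knob",((h-k)@tx*1e3).round(1),((h-k)@ty*1e3).round(1))
```

```text
0.044 0.009 hole [ 0.6396 -0.1842] hole-tip tool xy mm 0.2 3.5 hole-knob -0.3 2.9
0.044 0.012 hole [ 0.6396 -0.1842] hole-tip tool xy mm 1.6 3.5 hole-knob 1.8 2.9
0.048 0.009 hole [ 0.6398 -0.1829] hole-tip tool xy mm 1.6 3.5 hole-knob 1.0 2.8
0.048 0.012 hole [ 0.6398 -0.1829] hole-tip tool xy mm 2.9 3.5 hole-knob 3.2 2.8
```

```bash
python3 -m crank '{"travel":[[0.04,0.08,0.2],[0.04,0.08,0.5],[0.04,0.08,0.8],[0.04,0.08,1.0],[0.04,0.08,1.0]],"turn":[0,0,0,0,0]}'
python3 - <<'E'
from h import *
go((.6397,-.1836),.08,PS)
c=read_camera('wrist');np.savez('pics/w8.npz',**c)
cv2.imwrite('pics/w8.png',cv2.resize(c['image'][180:300,200:360],None,fx=5,fy=5,interpolation=cv2.INTER_CUBIC)[:,:,::-1])
E
```

```text
clock: 10.8
tcp_pos: [0.6388, -0.1821, 0.096]
orientation: [-0.002, 0.772, 0.636, -0.001]
wrist_force: [0.5, 1.0, -1.1]
finger_gap: 0.0179
travel [-0.032, 0.03, 0.399] turn -0.004 psi 1.378 jig [ 20. -82.] z 96.0 F [ 0.5  1.  -1.1] gap 0.0179 t 10.8
```

View pics/w8.png

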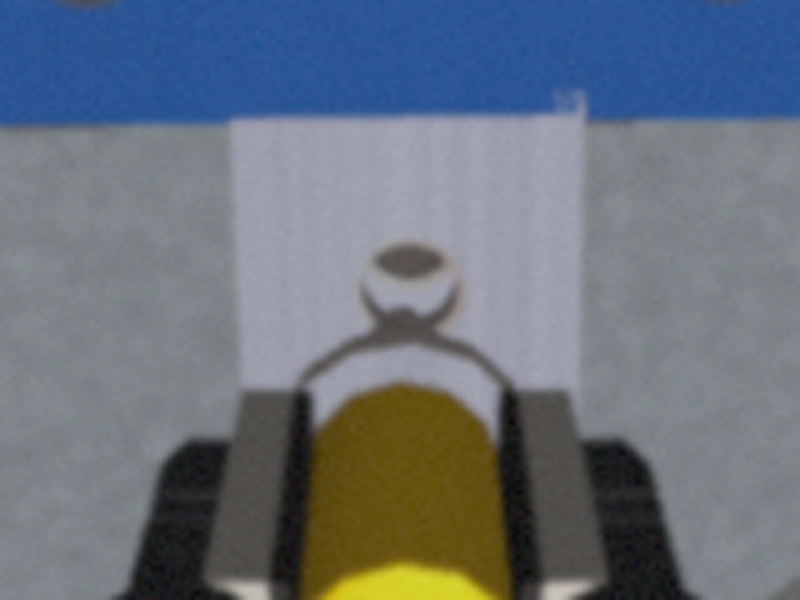

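The nose apex is at crop (404,312) and the lug hole centre at (410,290), nearly aligned. That was my last picture, so from here I rely on numbers.

Run:
```python
from h import *
c=np.load('pics/w8.npz');a=PS
tx=np.array([np.cos(a),np.sin(a),0]);ty=np.array([np.sin(a),-np.cos(a),0])
f=lambda x,y:(200+(x+.5)/5-.5,180+(y+.5)/5-.5)
cz=(-c["R"].T@c["t"])[2];print(cz)
for lug in(.045,.048):
  for off in(.010,.012):
    h=fonz(c,*f(410,290),lug);t=fonz(c,*f(404,315),cz-.142-off-.03)
    print(lug,off,h[:2].round(4),((h-t)@tx*1e3).round(1),((h-t)@ty*1e3).round(1))
```

```text
0.2384143467857355
0.045 0.01 [ 0.6396 -0.1844] -1.5 0.7
0.045 0.012 [ 0.6396 -0.1844] -0.6 0.7
0.048 0.01 [ 0.6398 -0.1832] -0.2 0.7
0.048 0.012 [ 0.6398 -0.1832] 0.6 0.7
```

```bash
python3 -m crank '{"travel":[[-0.01,0.017,0.1],[-0.01,0.017,0.18],[-0.01,0.017,0.25],[-0.01,0.017,0.32],[-0.01,0.017,0.36]],"turn":[0,0,0,0,0]}'
python3 -m crank '{"travel":[[0,0,0.05],[0,0,0.1],[0,0,0.15],[0,0,0.15]],"turn":[0,0,0,0]}'
python3 -c "
from h import *
go((.6397,-.1836),.048,PS)"
```

```text
clock: 11.27
tcp_pos: [0.6407, -0.1838, 0.0841]
orientation: [-0.0, 0.772, 0.635, 0.0]
wrist_force: [-0.6, 2.2, 2.0]
finger_gap: 0.0179
clock: 11.6
tcp_pos: [0.6405, -0.1838, 0.0777]
orientation: [-0.0, 0.772, 0.635, 0.0]
wrist_force: [-1.0, 3.1, 0.8]
finger_gap: 0.0181
travel [0.0, -0.02, 0.741] turn -0.005 psi 1.377 jig [ 22.  -83.3] z 77.7 F [-1.   3.1  0.8] gap 0.0181 t 11.6
```

```bash
python3 -m crank '{"travel":[[0.025,0,0.06],[0.025,0,0.12],[0.025,0,0.18],[0.025,0,0.24],[0.025,0,0.3]],"turn":[0,0,0,0,0]}'
python3 -c "
from h import *
go((.6397,-.1836),.048,PS)"
```

```text
clock: 12.02
tcp_pos: [0.6404, -0.1828, 0.0654]
orientation: [-0.001, 0.772, 0.635, -0.0]
wrist_force: [-2.7, 5.5, 3.4]
finger_gap: 0.0181
travel [-0.023, -0.013, 0.434] turn -0.005 psi 1.377 jig [ 21.7 -82.4] z 65.4 F [-2.7  5.5  3.4] gap 0.0181 t 12.02
```

```bash
python3 -m crank '{"travel":[[0.03,-0.02,0],[0.03,-0.02,0.06],[0.03,-0.02,0.12],[0.03,-0.02,0.18],[0.03,-0.02,0.24]],"turn":[0,0,0,0,0]}'
python3 -c "
from h import *
go((.6397,-.1836),.048,PS)"
```

```text
clock: 12.43
tcp_pos: [0.6404, -0.1822, 0.0561]
orientation: [0.0, 0.772, 0.635, -0.0]
wrist_force: [-1.3, 1.2, 0.7]
finger_gap: 0.0181
travel [-0.038, -0.011, 0.203] turn -0.005 psi 1.377 jig [ 21.7 -81.8] z 56.1 F [-1.3  1.2  0.7] gap 0.0181 t 12.43
```

```bash
python3 -m crank '{"travel":[[0,0,0.04],[0,0,0.08],[0,0,0.12],[0,0,0.16],[0,0,0.16]],"turn":[0,0,0,0,0]}' 15 90
python3 -m crank '{"travel":[[0,0,0.03],[0,0,0.06],[0,0,0.06]],"turn":[0,0,0]}'
python3 -c "
from h import *
go((.6397,-.1836),.048,PS)"
```

```text
clock: 12.85
tcp_pos: [0.6404, -0.1823, 0.0505]
orientation: [0.0, 0.772, 0.635, -0.0]
wrist_force: [-3.3, 1.5, 4.9]
finger_gap: 0.0176
clock: 13.1
tcp_pos: [0.6404, -0.1824, 0.0499]
orientation: [0.001, 0.772, 0.635, -0.0]
wrist_force: [-7.3, 1.6, 14.1]
finger_gap: 0.0178
travel [-0.033, -0.012, 0.047] turn -0.005 psi 1.377 jig [ 21.7 -82. ] z 49.9 F [-7.3  1.6 14.1] gap 0.0178 t 13.1
```

```bash
python3 -m crank '{"travel":[[0,-0.02,0],[0,-0.02,0.03],[0,-0.02,0.06],[0,-0.02,0.06],[0,-0.02,0.06]],"turn":[0,0,0,0,0]}'
python3 - <<'E'
from h import *
go((.6397,-.1836),.048,PS)
S0=np.load('pics/s4.npz');s=read_camera('scene');np.savez('pics/s9.npz',**s)
# blue frame extreme pixels before/after; predicted for theta
def P(th,x,r): # upper-face point r from hinge
    return [*W(x,.078-r*np.cos(th)+.004*np.sin(th)),.034+r*np.sin(th)+.004*np.cos(th)]
for th in(0,.03,.055):print(th,[proj(s,P(th,x,.14)).round(1).tolist() for x in(-.058,.098)])
for n,c in(("before",S0),("after",s)):
    im=c["image"];m=cv2.inRange(cv2.cvtColor(im,cv2.COLOR_RGB2HSV),(100,110,40),(125,255,255));m[:,:195]=0;m[:,300:]=0;m[:200]=0;m[290:]=0
    k=max(cv2.findContours(m,0,2)[0],key=cv2.contourArea)[:,0,:]
    print(n,"left",k[k[:,0].argmin()],"top",k[k[:,1].argmin()],cv2.boundingRect(k))
g0=S0["image"].astype(float).mean(2)[200:285,195:285];g1=s["image"].astype(float).mean(2)
T0=S0["image"].astype(float).mean(2)[215:270,228:262].astype(np.float32);T1=g1[215:270,228:262].astype(np.float32)
print("window-area shift",cv2.phaseCorrelate(T0,T1))
L0=S0["image"].astype(float).mean(2)[250:275,203:225].astype(np.float32);print("far bar shift",cv2.phaseCorrelate(L0,g1[250:275,203:225].astype(np.float32)))
E
```

```text
clock: 13.52
tcp_pos: [0.6404, -0.1824, 0.0497]
orientation: [0.002, 0.772, 0.635, 0.001]
wrist_force: [-8.4, 3.8, 23.7]
finger_gap: 0.0176
travel [-0.032, -0.012, 0.044] turn -0.005 psi 1.377 jig [ 21.7 -82. ] z 49.7 F [-8.4  3.8 23.7] gap 0.0176 t 13.52
0 [[232.5, 218.4], [201.4, 261.3]]
0.03 [[232.4, 217.4], [201.2, 260.2]]
0.055 [[232.3, 216.5], [201.0, 259.4]]
before left [203 258] top [233 217] (203, 217, 75, 63)
after left [203 260] top [233 219] (203, 219, 75, 61)
window-area shift ((0.10067559419148608, 0.6745276425048239), 0.9519365655051337)
far bar shift ((0.5233822846293545, 1.6000024704909173), 0.7913216201464335)
```

```bash
python3 -m crank '{"travel":[[0,0,0],[0,0,0],[0,0,0],[0,0,0],[0,0,0]],"turn":[0,0,0,0,0]}'
python3 -m crank '{"travel":[[0,0,0],[0,0,0],[0,0,0],[0,0,0],[0,0,0]],"turn":[0,0,0,0,0]}'
python3 - <<'E'
from h import *
a=np.load('pics/s9.npz')["image"];s=read_camera('scene');b=s["image"]
for n,c in(("s9",a),("now",b)):
    m=cv2.inRange(cv2.cvtColor(c,cv2.COLOR_RGB2HSV),(100,110,40),(125,255,255));m[:,:195]=0;m[:,300:]=0;m[:200]=0;m[290:]=0
    print(n,cv2.boundingRect(max(cv2.findContours(m,0,2)[0],key=cv2.contourArea)))
t0=np.load('pics/top0.npz')["image"];t=read_camera('top')["image"]
print("red top before/now",[x[0] for x in blobs(t0,(0,150,90),(6,255,255)) if 140<x[0][0]<180],[x[0] for x in blobs(t,(0,150,90),(6,255,255)) if 140<x[0][0]<180])
g=get_state();print(g["clock"],g["tcp_pos"],g["wrist_force"],g["finger_gap"])
print(hand_in())
E
```

```text
clock: 13.98
tcp_pos: [0.6404, -0.1824, 0.0497]
orientation: [0.002, 0.772, 0.635, 0.001]
wrist_force: [-9.1, 3.9, 23.1]
finger_gap: 0.0178
clock: 14.4
tcp_pos: [0.6405, -0.1824, 0.0497]
orientation: [0.002, 0.772, 0.635, 0.001]
wrist_force: [-9.1, 3.9, 23.5]
finger_gap: 0.0175
s9 (203, 219, 75, 61)
now (203, 219, 75, 61)
red top before/now [[161.2, 215.3]] [[161.2, 215.2]]
14.5 [ 0.64045854 -0.18243718  0.04974758] [-9.69198446  3.78800121 23.43902388] 0.017348424791260208
the job is handed in; nothing more can be done
None
```

The job is handed in at 14.5 s: the jig is clamped shut and the arm is still gripping the yellow pin and pressing it down. No verdict was reported.

**What I did:** I pushed the tray 45 mm home, where it stopped at the predicted spot with about 13 N against the end stop. Then I swung the frame down onto the blanks. I took the yellow pin from the stand, put it through the lug into the base hole, and pressed until the collar stopped on the lug.

**Last checks:**
- **Frame:** in the scene image its edge dropped about 2 px, which matches the roughly 0.05 rad from resting on its feet to shut.
- **Hold:** the pin held steady for about 0.9 s. The push was about 23.5 N down, where fully shut needs about 8 N. The tool height put the collar about level with the top of the shut lug.
- **Red pin:** it is unmoved in the top view.

**What disagreed or was not checked:**
- A steady sideways force of about 10 N remained on the wrist.
- The finger gap read about 17.5 mm on a 20 mm knob.
- The collar's seating was judged from force and height only, because I had used all 12 pictures.
- Apart from the red pin, I did not re-measure the other objects on the bench at the end.

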